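# Open the dust extractor's filter pot

### The job

Take the cover off the taller of the two round filter pots so that its cartridge can be changed: press the cover down by its bar, twist it a quarter turn anticlockwise (seen from above) while it is held down so that its ears come out from under the claws, and lift it straight off, never forcing it. Lay it gently in the middle of the square cork mat, bar upwards, and let go.

Things in the scene. Friction and masses are not known exactly. Their poses are not given: they have to be found in the camera images.
- cover_grip (a point): Centre of the grip bar of the taller pot's loose black cover (0.15 kg); z up. Bar 60 mm along x, 16 along y, 46 tall (23 above and below here), on a disc 88 across. Disc top 23 mm below here; flat underside, on which it stands when laid down, 51 mm below. Two ears in line with the bar reach 54 mm from the axis. Grasp the bar with fingers closing along y; the space beside it is free.
- filter_pot: The taller grey round pot, fixed, 92 mm across, rim 85 mm high (a similar fixed pot has its rim at 45). Origin: centre of underside, z up. Steel claws on its wall at +x and -x reach 62 mm out, 111 mm high. Locked, the cover is coaxial, ears under the claws, cover_grip 128 mm above here. Turned anticlockwise, the ears are clear from 40 to 140 degrees (90 meant); 8 mm up, the cover leaves the mouth.
- cartridge (a joint): Height (m) of the sprung cartridge that pushes the cover up: 0 with the cover locked, -0.012 pressed to its end stop, +0.003 with the cover freed (cover up 3 mm) or off. The spring pushes with 4 N at 0, 9 N at -0.012. Claw stops bar clockwise turning; claw lips bar anticlockwise turning unless the cover is pressed down more than 4 mm: hold it 6 to 11 mm down while turning the first 40 degrees.
- mat_top (a point): Centre of the top face of the square cork mat, fixed, 130 x 130 mm, 5 mm thick; x and y along its sides, z up.
Mind the look-alikes: they are no part of the job. What is shaped like the part that bears mat_top but blue or red is not meant. Leave any green or yellow look-alike of the filter_pot alone.

How it is judged (in metres and radians):
On the way:
1. the cover, still in its pot, has been turned at least 55 degrees from its locked position (angle between the x axis of cover_grip and the x axis of filter_pot, either way round above 0.96 rad and horizontal distance between cover_grip and filter_pot below 0.015 m and z of cover_grip in the frame of filter_pot below 0.138 m), for 0.05 s.
At the end, for the whole second after the job is handed in: The cover lies flat on the cork mat, bar upwards (within 10 degrees), its centre within 30 mm of the mat's centre, released (horizontal distance between cover_grip and mat_top below 0.03 m and z of cover_grip in the frame of mat_top between 0.043 and 0.06 m and angle between cover_grip's own z axis and vertical below 0.17 rad); the robot touches nothing.
It fails at once if the cover is let go of more than 30 mm above the mat (horizontal distance between cover_grip and mat_top below 0.08 m and z of cover_grip in the frame of mat_top above 0.081 m and contact force between the fingers and anything else below 0.01 N).
It fails at once if the cover or the pot is forced: over 60 N on the pot (contact force between filter_pot and anything else above 60 N).
It also fails if it takes over 54 s, if anything falls off the work surface, if the arm or the gripper's body presses on something with over 40 N, if the wrist force passes 120 N, or if a joint passes its speed limit or range.

### The arm

A 7-joint arm with a two-finger parallel gripper is mounted at the origin on the work surface. World frame = base frame: x ahead of the robot, y to its left, z up, the work surface at z = 0. Lengths are in m, angles in degrees, forces in N, time in s.
With the tool pointing down it reaches from about 0.4 to 0.85 m from the base axis. Payload 10.4 kg.
Tool frame: the origin (TCP) lies at the centre of the arm's flange, where the gripper is bolted on; the fingertips stand 182 mm ahead of it and the grasp point (between the pads) lies 164 mm ahead of it (ctrl.tip_extent is the distance from the TCP to the fingertips, in m); z points along the fingers, y is the line along which they close (so a half turn about z gives the same grasp; the last joint's range is limited). The gripper opens to 87 mm and grips with 3 to 60 N. Pads are 19 mm wide; open, the fingers measure 117 mm over their backs; the gripper's body (75 mm by 190 mm) begins 51 mm behind the grasp point.
Start: joints at [-72.284, 19.034, -3.707, 83.658, 1.238, 77.344, -5.071], TCP at [0.204, 0.591, 0.405] pointing down, gripper open.
Joint ranges: [-148.97, 148.97], [-28.65, 121.19], [-84.17, 76.75], [9.2, 138.47], [-72.65, 252.65], [3.7, 117.97], [-149.18, 149.18]. Speed limits (degrees/s): [127.2, 127.2, 159.86, 159.86, 180, 180, 180].

### API

Orientations are given as a 3x3 rotation matrix whose columns are the frame's x, y, z axes.
In Python, from bench import ctrl, hand, solver, capture, ticket, monitor gives the robot as it stands. Calls block until the motion is done:
- ctrl.move_ptp(position, orientation): joint-space move of the TCP to a pose.
- ctrl.movel(position, orientation=None, feed=0.15, max_force=None): straight line of the TCP; orientation=None keeps the orientation; feed is the mean speed in m/s. With max_force (N) it stops when the force on the tool has changed by that much, and returns True; else False.
- ctrl.move_joints(angles): joint-space move.
- hand.ungrasp() and hand.close(strength=None): open the fingers fully, or close them until they stop; strength is the grip in N (None keeps the last).
- ctrl.pause(seconds).
- solver.solve_ik(position, orientation): joint angles nearest the present ones, or None.
- capture(name): name is "side" or "top"; returns a dict with "color" (420x560x3 uint8, blue, green, red), "range_z" (420x560 float32, m along the optical axis (not along the pixel's ray), 0 where there is no reading), "mtx" (3x3 intrinsics, pixels), "dist" ([k1, k2, p1, p2, k3] as OpenCV has them; the pictures are not rectified), "rvec" (rotation vector, rad) and "tvec" (3), from world to camera coordinates, as OpenCV has them. Camera axes: x right, y down, z forward; pixel columns grow to the right and rows downward; lengths in m; the calibration is good to about 2 mm. A picture is of the moment at which its call begins.
A pose or a line that the arm cannot do raises ctrl.MotionError and nothing moves.
- ticket.job_done(): hands the job in; it is judged then, once.
Readings, each from a call of its own:
- monitor.get_clock(): time.
- monitor.get_joints(): joint angles.
- monitor.get_qvel(): joint speeds.
- monitor.get_effort(): joint torques, N m.
- monitor.get_eef_pos(): TCP position.
- monitor.get_ee_rot(): TCP orientation.
- monitor.get_wrist_force(): force on the tool from outside, world axes, zero at the start.
- monitor.get_ft_torque(): the same for the moment, N m.
- monitor.get_gripper_width(): opening from 0.0 (shut) to 1.0 (fully open).
- monitor.get_finger_force(): force on a finger pad.
Only numpy, scipy, OpenCV 4.12 (cv2) and the standard library are available. Lean on these libraries where they do the work, as an engineer would, in place of code of your own. Each camera call takes 0.05 s, during which the arm holds its last target. There are 200 camera calls.

## Working session

There is one attempt and no reset: what is moved stays moved. The work goes in short steps, each a Python script; the robot and the scene stay as the last script left them, time stands still between calls to the robot, and variables do not carry over. Pictures are saved under pics/ and viewed, at most 10 in all, crops included, and the job is handed in when it is done.

```bash
ls; mkdir -p pics; python3 - <<'E'
from bench import capture
import cv2,pickle
for n in("top","side"):
    c=capture(n); pickle.dump(c,open(f"{n}.pkl","wb")); cv2.imwrite(f"pics/{n}0.png",c["color"])
    print(n,c["mtx"],c["dist"],c["rvec"],c["tvec"])
E
```

```text
pics
top [[523.85015188   0.         275.01315221]
 [  0.         523.85015188 205.27467664]
 [  0.           0.           1.        ]] [0.01281037 0.         0.         0.         0.        ] [ 2.14460111 -2.15938976  0.11403902] [0.08125211 0.50437775 1.79942952]
side [[425.3269947    0.         282.9628048 ]
 [  0.         425.3269947  207.85816116]
 [  0.           0.           1.        ]] [-0.09475177  0.          0.          0.          0.        ] [ 2.2435454  -0.45266571  0.23452928] [-0.45030022  0.25958537  1.02429612]
```

View pics/top0.png

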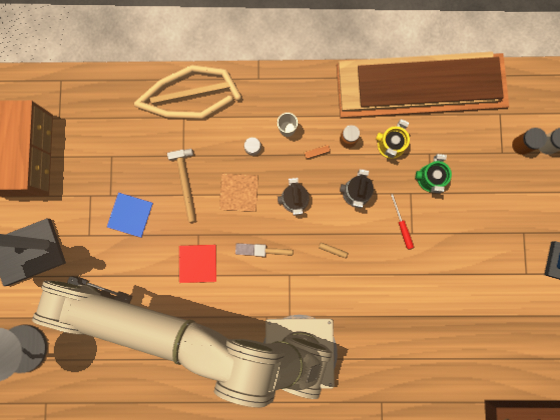

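View pics/side0.png

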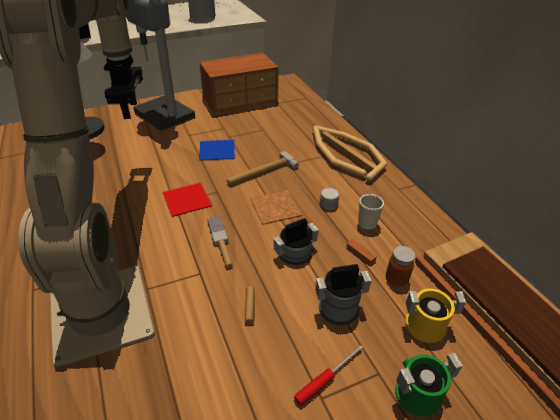

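The top view (pixels) shows three pots besides the one I want that could be mistaken for it: the short grey pot (294,197), the yellow pot (395,140) and the green pot (436,175). The taller grey pot is at (358,188), and at (340,290) in the side view. The cork mat is at (239,192), with blue (130,215) and red (197,263) look-alikes. I'll check the taller pot in one crop and measure it.

```bash
cat > h.py <<'E'
import numpy as np,cv2
def cloud(c):
    h,w=c["range_z"].shape
    u,v=np.meshgrid(np.arange(w),np.arange(h))
    p=cv2.undistortPoints(np.stack([u,v],-1).reshape(-1,1,2).astype(np.float32),c["mtx"],np.array(c["dist"])).reshape(h,w,2)
    z=c["range_z"][...,None]
    P=np.concatenate([p*z,z],-1)
    R=cv2.Rodrigues(np.array(c["rvec"],float))[0]
    W=(P-np.array(c["tvec"]).ravel())@R
    W[c["range_z"]<=0]=np.nan
    return W
E
python3 - <<'E'
import pickle,numpy as np,cv2
from h import cloud
ims=[]
for n,(x0,y0,x1,y1) in {"top":(330,160,390,220),"side":(300,245,390,335)}.items():
    c=pickle.load(open(n+".pkl","rb")); W=cloud(c)
    roi=np.zeros(W.shape[:2],bool); roi[y0:y1,x0:x1]=1
    m=roi&(W[...,2]>.138)&(W[...,2]<.17); P=W[m]
    r=cv2.minAreaRect(P[:,:2].astype(np.float32)*1000)
    print(n,"bar",len(P),P.mean(0),np.percentile(P[:,2],[50,90]),r)
    hsv=cv2.cvtColor(c["color"],cv2.COLOR_BGR2HSV)
    cl=roi&(hsv[...,2]>110)&(hsv[...,1]<60)&(W[...,2]>.05)
    k,l,s,ce=cv2.connectedComponentsWithStats(cl.astype(np.uint8))
    for i in range(1,k):
        if s[i,4]>=8: 
            Q=W[l==i]; print(" claw",s[i,4],ce[i],np.nanmean(Q,0),np.nanmax(Q[:,2]))
    ims.append(cv2.resize(c["color"][y0:y1,x0:x1],(390,390),interpolation=cv2.INTER_CUBIC))
    # mat
    b=(190,165,280,220) if n=="top" else (240,185,310,228)
    roi[:]=0; roi[b[1]:b[3],b[0]:b[2]]=1
    lab=cv2.cvtColor(c["color"],cv2.COLOR_BGR2HSV)
    mm=roi&(W[...,2]>.0025)&(W[...,2]<.0085)
    k,l,s,ce=cv2.connectedComponentsWithStats(mm.astype(np.uint8)); i=1+s[1:,4].argmax()
    Q=W[l==i]; print(" mat",len(Q),Q.mean(0),cv2.minAreaRect(Q[:,:2].astype(np.float32)*1000))
cv2.imwrite("pics/crop.png",np.hstack(ims))
E
```

```text
top bar 98 [ 0.55077576 -0.21037698  0.15048275] [0.15071864 0.1557793 ] ((551.7171020507812, -210.88357543945312), (16.679983139038086, 59.03033447265625), 76.79666137695312)
 claw 47 [362.65957447 172.40425532] [ 0.60443019 -0.21853664  0.10889927] 0.12070291040426545
 claw 92 [353.86956522 199.05434783] [ 0.5159667  -0.18829317  0.0980782 ] 0.12353716763600613
 mat 703 [0.55517569 0.20345521 0.00543102] ((560.2077026367188, 200.8594207763672), (181.91668701171875, 156.92381286621094), 86.11360931396484)
side bar 235 [ 0.5496966  -0.2089801   0.14767813] [0.14934684 0.15162677] ((551.196044921875, -206.52871704101562), (18.90224838256836, 59.417015075683594), 78.26148223876953)
 claw 60 [365.65       275.96666667] [ 0.60514119 -0.21806813  0.11030424] 0.11328831738413232
 claw 72 [320.75       282.98611111] [ 0.49803335 -0.19609548  0.11043471] 0.11286786247407195
 mat 1044 [0.55319415 0.21010578 0.0053662 ] ((558.404296875, 210.622314453125), (154.326904296875, 149.4807891845703), 84.23607635498047)
```

View pics/crop.png

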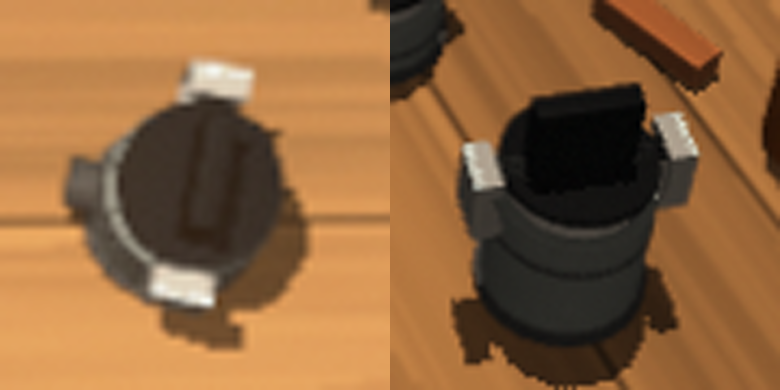

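Crop: the taller grey pot with its black cover locked. In the top view the bar is at (358,188) and the steel claws at (363,172) and (354,199), in line with the bar. Next I'll plan the yaw and move above it.

```bash
cat >> h.py <<'E'
def rot(deg):  # tool down, tool x along yaw deg
    a=np.radians(deg); c,s=np.cos(a),np.sin(a)
    return np.array([[c,s,0],[s,-c,0],[0,0,-1.]])
G=np.array([.5513,-.2080,.128]); YAW=-12.3
E
python3 - <<'E'
import pickle,numpy as np,cv2
from h import *
from bench import ctrl,solver,monitor,hand
c=pickle.load(open("top.pkl","rb"))
R=cv2.Rodrigues(np.array(c["rvec"],float))[0];t=np.array(c["tvec"]).ravel()
hsv=cv2.cvtColor(c["color"],cv2.COLOR_BGR2HSV)
# mat: local texture/colour vs wood around; fall back to quad pixel centre
px=np.array([[[222,174]],[[257,175]],[[256,211]],[[222,210]],[[239,192.]]])
p=cv2.undistortPoints(px,c["mtx"],np.array(c["dist"])).reshape(-1,2)
d=np.c_[p,np.ones(5)]@R; o=-R.T@t
print("mat corners",(o+d*((.005-o[2])/d[:,2])[:,None])[:,:2])
print("width",monitor.get_gripper_width())
for y in(YAW,YAW+180):
    for w in(0,90):
        print(y,w,[None if q is None else np.round(q,1) for q in [solver.solve_ik(G+[0,0,h],rot(y+w)) for h in(.164,.3)]])
E
```

```text
mat corners [[0.6222251  0.26706874]
 [0.61751906 0.14185932]
 [0.48819857 0.14563805]
 [0.49268972 0.26626444]
 [0.55669428 0.20607413]]
width 0.9975938577414114
-12.3 0 [array([-25.7,  27.6,  53.9,  99.3, -24.3,  65.6, -66.9]), array([-31.3,  21.6,  61.6,  89.9, -19.2,  80. , -70.3])]
-12.3 90 [array([-25.5,  27.5,  53.6,  99.3, -24.2,  65.5,  23. ]), array([-34.2,  24.2,  66.9,  90. , -22.4,  80.8,  22.2])]
167.7 0 [array([-21.8,  25.4,  48.1,  99.2, -20.7,  64.7, 110.3]), array([-30.5,  21.1,  60.2,  89.9, -18.5,  79.8, 109.1])]
167.7 90 [array([ -36.6,   42.6,   75.6,   99.7,  -43.2,   73.1, -142.8]), None]
```

```bash
python3 - <<'E'
from h import *
from bench import ctrl,monitor,hand,capture
ctrl.move_ptp(G+[0,0,.164+.10],rot(YAW))
c=capture("side"); cv2.imwrite("pics/above.png",c["color"])
print(monitor.get_clock(),monitor.get_eef_pos(),monitor.get_wrist_force())
print(ctrl.movel(G+[0,0,.166],rot(YAW),feed=.06,max_force=8),monitor.get_eef_pos(),monitor.get_wrist_force())
hand.close(8)
print(monitor.get_gripper_width()*87,monitor.get_finger_force(),monitor.get_wrist_force(),monitor.get_ft_torque(),monitor.get_clock())
c=capture("side"); cv2.imwrite("pics/grasp.png",cv2.resize(c["color"][180:340,240:440],(600,480)))
E
```

```text
3.2083 [ 0.55164217 -0.20725388  0.3918698 ] [-0.30479996  0.76888132  0.10671154]
False [ 0.55137479 -0.20805073  0.29427997] [-0.50996013 -0.03114248  0.51614923]
15.864409890196418 7.9961651358280506 [ 0.33056476  0.66129864 -0.26716609] [ 8.80326851e-05  1.52774125e-01 -2.92958754e-03] 6.1333
```

View pics/grasp.png

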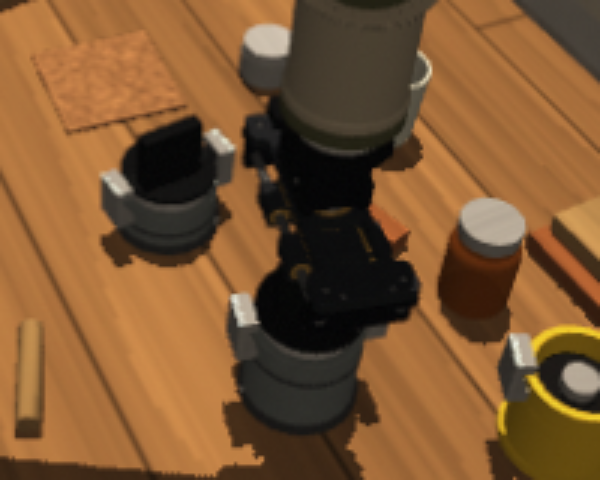

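The crop shows the fingers closed on the bar of the taller pot (crop pixel ~(315,290)), and the width reads 16 mm. Next: tighten, press and twist.

```bash
python3 - <<'E'
from h import *
from bench import ctrl,monitor,hand
import numpy as np
np.set_printoptions(precision=4,suppress=True)
hand.close(35)
p0=monitor.get_eef_pos(); print(p0,monitor.get_wrist_force())
t=G+[0,0,.166-.0085]
print(ctrl.movel(t,rot(YAW),feed=.015,max_force=25),monitor.get_eef_pos()-p0,monitor.get_wrist_force(),monitor.get_gripper_width()*87)
q=np.array(monitor.get_joints())
for a in range(10,91,10):
    q2=q.copy(); q2[6]+=a; ctrl.move_joints(q2)
    f=monitor.get_wrist_force()
    print(a,monitor.get_eef_pos()-p0,f,monitor.get_ft_torque()[2])
    if np.linalg.norm(f)>30: print("STOP"); break
print(monitor.get_clock())
E
```

```text
[ 0.5513 -0.2079  0.294 ] [0.5537 1.0684 0.5756]
False [ 0.     -0.0001 -0.0085] [-1.5857  1.1588  5.8175] 16.06039736566536
10 [ 0.0002 -0.0003 -0.0082] [-0.5121  0.1343  5.1113] 0.004125640198890883
20 [ 0.0003 -0.0004 -0.0082] [ 0.6272 -0.6524  5.9204] 0.019333426696510708
30 [ 0.0003 -0.0004 -0.0081] [ 0.6755 -0.6885  4.8978] 0.0689247229711809
40 [ 0.0003 -0.0004 -0.0081] [ 0.1995 -0.1442  5.2188] 0.06562276129936351
50 [ 0.0003 -0.0004 -0.0081] [-0.2866 -0.3155  5.434 ] 0.09128278245386347
60 [ 0.0003 -0.0004 -0.0081] [-0.9739 -1.0181  5.2379] 0.03365949328751834
70 [ 0.0003 -0.0004 -0.0081] [ 0.2662 -0.8713  5.9586] 0.030756013239670716
80 [ 0.0003 -0.0004 -0.0081] [-0.0854 -0.1662  5.1834] 0.05371332079632583
90 [ 0.0004 -0.0005 -0.008 ] [ 0.1217 -0.5791  5.2412] 0.05721642671366819
9.7417
```

```bash
python3 - <<'E'
from h import *
from bench import ctrl,monitor,hand,capture
p=np.array(monitor.get_eef_pos())
print(ctrl.movel(p+[0,0,.03],feed=.03,max_force=20),monitor.get_wrist_force(),monitor.get_eef_pos()-p)
print(ctrl.movel(p+[0,0,.13],feed=.1,max_force=20),monitor.get_wrist_force(),monitor.get_gripper_width()*87)
c=capture("side"); cv2.imwrite("pics/lift.png",c["color"]); print(monitor.get_clock())
E
```

```text
False [ 0.7062102   0.20682268 -1.22541607] [-5.60699871e-05  1.02171195e-04  2.97951942e-02]
False [-0.03048817 -0.90715793 -1.10280326] 15.72922569888317
12.1083
```

View pics/lift.png

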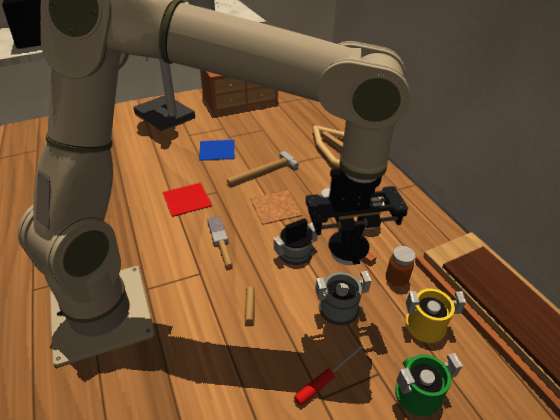

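The pot at (340,298) is open with its cartridge showing, and the cover hangs level in the gripper at (350,245). Next I'll carry it to the mat.

```bash
python3 - <<'E'
from h import *
from bench import ctrl,monitor,hand,capture
M=np.array([.556,.206,.222]); Y=YAW+90
ctrl.move_ptp(M+[0,0,.15],rot(Y)); print(monitor.get_clock(),monitor.get_eef_pos())
ctrl.movel(M+[0,0,.02],rot(Y),feed=.1)
print(ctrl.movel(M+[0,0,-.004],rot(Y),feed=.015,max_force=4),monitor.get_eef_pos(),monitor.get_wrist_force(),monitor.get_gripper_width()*87)
c=capture("side"); cv2.imwrite("pics/place.png",cv2.resize(c["color"][130:270,180:380],(800,560))); print(monitor.get_clock())
E
```

```text
13.65 [0.55643266 0.2043421  0.37232243]
True [0.55601754 0.2060134  0.22199721] [-1.76693267  0.23341661  5.40436106] 15.794468863073668
16.3583
```

View pics/place.png

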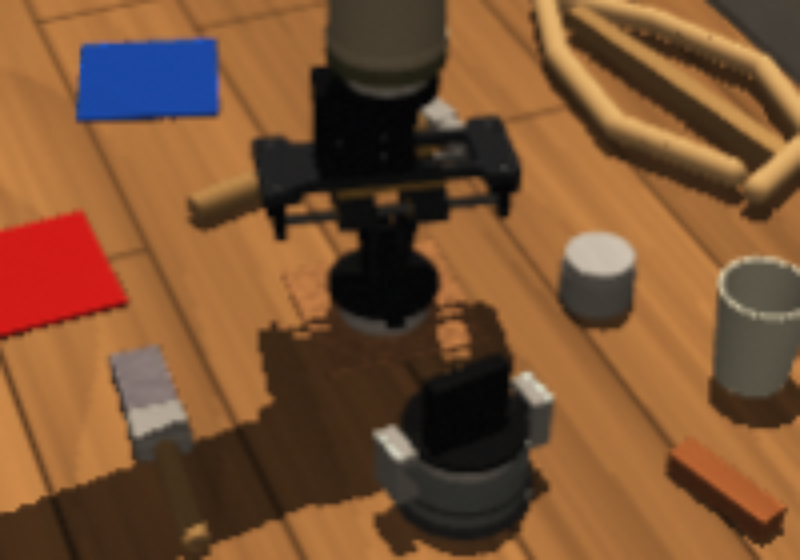

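The cover stands on the cork mat at about crop pixel (383,290), and contact came at the expected height. Next: release, retreat and check.

```bash
python3 - <<'E'
from h import *
from bench import ctrl,monitor,hand,capture
hand.ungrasp(); ctrl.pause(.2)
p=np.array(monitor.get_eef_pos())
print(ctrl.movel(p+[0,0,.2],feed=.1,max_force=8),monitor.get_wrist_force())
ctrl.move_ptp(np.array([.5,-.1,.45]),rot(YAW+90)); ctrl.pause(.3)
c=capture("side"); W=cloud(c)
m=(abs(W[...,0]-.556)<.07)&(abs(W[...,1]-.206)<.07)&(W[...,2]>.068)
P=W[m]; print(len(P),P.mean(0),P[:,2].min(),np.percentile(P[:,2],90),cv2.minAreaRect(P[:,:2].astype(np.float32)*1000))
cv2.imwrite("pics/end.png",cv2.resize(c["color"][130:270,180:380],(800,560))); print(monitor.get_clock())
E
```

```text
False [-0.06676282 -0.33147908 -0.84465324]
28 [0.54695728 0.1844932  0.07546968] 0.06807660560555459 0.0799243297087048 ((548.2470703125, 186.7003936767578), (16.374738693237305, 15.073169708251953), 67.7000503540039)
21.575
```

View pics/end.png

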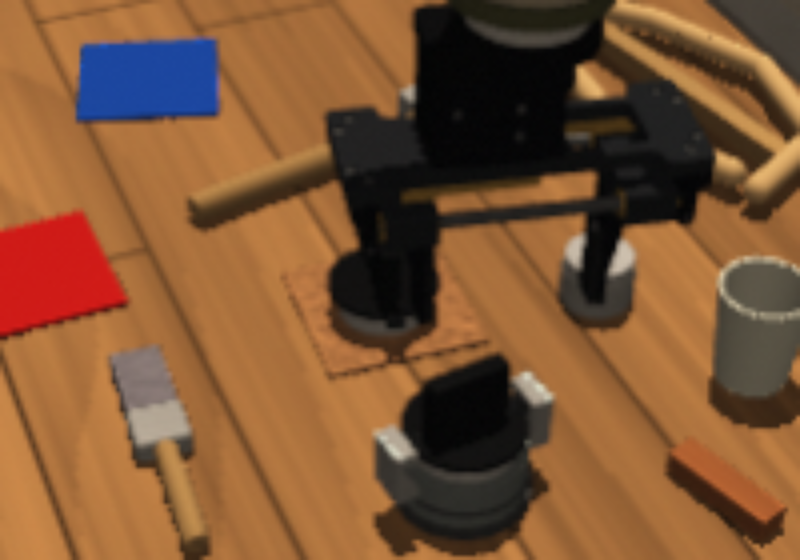

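The end picture shows the cover flat on the mat with its bar up, at crop pixel (383,295). The mat's centre is at about (386,310), so the cover is well within tolerance. The gripper is high and clear, and only seems to overlap the cover from this viewpoint.

```bash
python3 -c "
from bench import ticket; print(ticket.job_done())"
```

```text
the job is handed in; nothing more can be done
None
```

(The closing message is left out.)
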